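# Seat and clamp a test bar through the saw guard's hand window

### The job

Reach down through the hand window in the top of the notching saw's guard. Inside, push the steel bar along its groove until it is home against the end stop, then press the black toggle-clamp handle fully down so that the clamp holds the bar there. Use fingertips only: do not lift the bar, do not touch the guard or the window's frame at any time, leave everything else where it is, and withdraw when done.

Things in the scene. Friction and masses are not known exactly. Their poses are not given: they have to be found in the camera images.
- saw: Bench notching saw, a fixed grey machine 380 x 380 mm under a boxy guard. Origin on the table top; z up, x away from the robot's side, y to its left. Offsets marked (saw) are in this frame, mm. Steel bed at z 35. Slitting wheel and motor lie beyond x 67, y below 5. Toggle clamp at x -50 to 60, y -24 to 24, below z 150; the rest lies under the guard's sheet.
- window (a point): Centre of the hand window, the only opening of the guard, at its upper face: (saw) x -28.5, y 37.5, z 130. The window spans (saw) x -135 to 78 and y -70 to 145; axes as the saw's.
- bar: Plain square steel bar 20 x 90 x 20 mm, 0.22 to 0.35 kg, loose in the groove with 1.5 mm play each side; origin at the centre of its underside, y along its length. Starts 8 to 20 mm short of the stop; home when its -y end meets it (origin then at (saw) x 35, y 0, z 72).
- bar_end (a point): Centre of the bar's +y end face (the end to push, toward (saw) -y), 10 mm above the groove floor. The upper 15 mm of this face stand clear of the groove's lips.
- stop_face (a point): Face of the fixed end stop (20 high) at the groove's -y end: (saw) x 35, y -45, z 82; the centre of the bar's -y end comes here. Groove: along y, centred on x 35, 23 wide, floor z 72, side lips 5 high and 10 wide, open at its +y end (y 68).
- clamp_handle (a joint): Angle of the handle, rad: 0 = fully down (level, shut, against its stop), positive = raised; starts at 0.28 to 0.45. Friction keeps it where it is left; pressing takes about 7 N at grip_top, about 11 N near the end as the clamp's sprung rubber foot meets the bar. The clamp arm over the bar's middle comes down with it, turning 1.4 times as far.
- handle_pivot (a point): Pivot of the handle, at (saw) x -26, y 0, z 80; the hinge line is along the saw's y.
- grip_top (a point): Point on top of the handle's round black grip, 62 mm from the pivot along the handle and 8 above its centre line. Grip 16 mm in diameter, from 40 to 92 mm from the pivot, pointing to (saw) -x and, when raised, up. With the handle shut this point is at (saw) x -88, y 0, z 88.
- guard: The saw's guard, fixed to it; same origin and axes as the saw. White sheet top 3 thick (clear pane beyond x 90), upper face z 130, from x -172 to 195 and y -165 to 205, on steel posts, clear sides down to the base. A black edge trim runs round the window, 6 thick, standing 2 above the sheet and 3 into the opening. Never to be touched.
- clamp_foot: Sprung spindle with a round black rubber foot, 15 mm dia., at the end of the clamp arm, over the bar's middle; origin at the centre of the foot's lower face. 10 to 22 mm above the bar at the start; presses on the bar when the handle is down.
- gauge_block: Dark steel block 25 x 30 x 30 mm loose on the saw's bed inside the guard; origin under its centre. Leave alone.
- short_round: Short steel round, 18 mm dia., 28 high, standing on the saw's bed inside the guard; origin under its centre. Leave alone.
- stud_platen: Steel platen 56 mm dia., 42 high, with a stud 16 mm dia. on top (78 high in all), standing on the bench; origin under its centre. Leave alone.
- round_a: Compression specimen, steel round 25 dia. x 50 high on the bench; origin under its centre. Leave alone.
- round_b: Compression specimen, dark steel round 32 dia. x 40 high on the bench; origin under its centre. Leave alone.
- spanner: Spanner 170 long lying on the bench. Leave alone.
- spray: White bottle 52 dia. x 150 high standing on the bench; origin under its centre. Leave alone.
- caliper: Caliper 190 long lying on the bench. Leave alone.
Mind the look-alikes: they are no part of the job. Leave any green or pink look-alike of the bar alone.

How it is judged:
On the way, in this order (a step that is already met when the one before it is completed fails the run):
1. the bar is home against the end stop while the clamp is still open (y of bar in the frame of saw between -0.003 and 0.0025 m and value of joint clamp_handle above 0.2 rad), for 0.2 s.
2. the clamp handle is pressed fully down with the bar home (y of bar in the frame of saw between -0.003 and 0.0025 m and value of joint clamp_handle below 0.04 rad), for 0.2 s.
At the end, for the whole second after the job is handed in: The bar lies in its groove within 2.5 mm of the end stop, the clamp handle is down within 0.045 rad of its stop with the clamp's foot pressing on the bar (at least 1 N), and all is at rest (y of bar in the frame of saw between -0.003 and 0.0025 m and x of bar in the frame of saw between 0.032 and 0.038 m and z of bar in the frame of saw below 0.075 m and value of joint clamp_handle below 0.045 rad and contact force between clamp_foot and bar above 1 N and linear speed of bar below 0.01 m/s); the robot touches nothing.
It fails at once if the guard or its window frame is touched (contact force between any of the fingers, the arm and guard above 0.5 N).
It fails at once if the bar is lifted or tipped out of its groove (z of bar in the frame of saw above 0.077 m or angle between bar's own z axis and vertical above 0.12 rad).
It fails at once if a part lying inside the guard is disturbed (15 mm) (distance of any of gauge_block, short_round from where it was at the start of the episode above 0.015 m).
It fails at once if something on the bench is disturbed (15 mm) (distance of any of stud_platen, round_a, round_b, spanner, spray, caliper from where it was at the start of the episode above 0.015 m).
It also fails if it takes over 45 s, if anything falls off the work surface, if the arm or the gripper's body presses on something with over 40 N, if the wrist force passes 120 N, or if a joint passes its speed limit or range.

### The arm

A 6-joint arm with a two-finger parallel gripper is mounted at the origin on the work surface. World frame = base frame: x ahead of the robot, y to its left, z up, the work surface at z = 0. Lengths are in m, angles in rad, forces in N, time in s.
With the tool pointing down it reaches from about 0.3 to 0.75 m from the base axis. Payload 8.5 kg.
Tool frame: the origin (TCP) lies midway between the tips of the shut fingers; the grasp point (between the pads) lies 19 mm behind it; z points along the fingers, y is the line along which they close (so a half turn about z gives the same grasp; the last joint's range is limited). The gripper opens to 85 mm and grips with 20 to 120 N. Pads are 22 mm wide; open, the fingers measure 114 mm over their backs; the gripper's body (76 mm by 85 mm) begins 54 mm behind the grasp point. The pads swing forward as they close: fully open they stand 13 mm farther back than shut.
Start: joints at [-1.42, 0.381, 1.297, -0, 1.464, -0.215], TCP at [0.197, -0.514, 0.231] pointing down, gripper open.
Joint ranges: [-3.11, 3.11], [-0.89, 2.33], [0.22, 2.48], [-1.42, 4.56], [0.17, 2.85], [-2.88, 2.88]. Speed limits (rad/s): [2.39, 2.39, 3.14, 3.14, 3.14, 3.14].

### API

Orientations are given as a rotation vector (axis times angle).
In Python, from cell import * gives the robot as it stands. The module is installed in compiled form; this text tells all that it offers.
- The arm moves only by the shell command python3 -m pendant 'ROWS'. ROWS is JSON, a list of rows, each an object with "slide": the shift along the tool's x, y, z in units of 25 mm (1.0 is 25 mm), a list of three; "roll": the turn about the tool's z in rad; "grip": the closure, from -1 (fully open) to 1 (shut). In form: [{"slide": [x, y, z], "roll": roll, "grip": grip}, ...]. A call has 1 to 20 rows; each row is the pose to reach, as a shift and turn from the pose commanded when the call began, along the tool's axes at that moment; what a row does not reach only later rows make up. A row lasts 1/12 s, in which the tool goes at most 41.7 mm and 7.16 degrees, less where a joint would pass 70% of its speed; a pose out of reach is approached as far as the arm can. A call with a gripper value outside its range is refused whole. The fingers move at their own pace and stop on an object; the grip force is fixed at half the most. Time passes only in rows, so rows that repeat a pose let the fingers close. It gives the time, the measured TCP pose, the force, the opening and the grip force at its end, in the units of the state.
- get_state(): the state, without advancing time (a new reading comes with each control period).
- capture(name): name is "scene" or "top" or "wrist"; returns a dict with "frame" (384x512x3 uint8, red, green, blue), "range_z" (384x512 float32, m along the optical axis (not along the pixel's ray), 0 where there is no reading), "camera_matrix" (3x3 intrinsics, pixels), "R" (3x3) and "t" (3): a world point X has camera coordinates R X + t; the wrist camera has in their place "T_tool_cam" (4x4, takes a point from camera to tool coordinates, whose origin is the TCP and whose axes are the flange's). Camera axes: x right, y down, z forward; pixel columns grow to the right and rows downward; lengths in m; the calibration is good to about 2 mm. A picture is of the moment at which its call begins: read the wrist's pose just before it.
- close_job(): hands the job in; it is judged then, once.
The state is a dict: "time": time; "qpos": joint angles; "qvel": joint speeds; "joint_efforts": joint torques, N m; "position": TCP position; "orientation": TCP orientation; "force": force on the tool from outside, world axes, zero at the start; "ft_torque": the same for the moment, N m; "opening": opening from 0.0 (shut) to 1.0 (fully open); "gripper_force": force on a finger pad.
Only numpy, scipy, OpenCV 4.12 (cv2) and the standard library are available. Lean on these libraries where they do the work, as an engineer would, in place of code of your own. Each camera call takes 0.05 s, during which the arm holds its last target. There are 200 camera calls.

## Working session

There is one attempt and no reset: what is moved stays moved. The work goes in short steps, Python scripts to look and compute and a shell command to move; the robot and the scene stay as the last step left them, time stands still between calls to the robot, and variables do not carry over. Pictures are saved under pics/ and viewed, at most 10 in all, crops included, and the job is handed in when it is done.

```bash
mkdir -p pics; cat > h.py <<'E'
from cell import *
import numpy as np, cv2, pickle
from scipy.spatial.transform import Rotation as Ro
def snap(n):
    s=get_state(); c=capture(n)
    if n=="wrist":
        T=np.eye(4);T[:3,:3]=Ro.from_rotvec(s["orientation"]).as_matrix();T[:3,3]=s["position"]
        M=T@np.array(c["T_tool_cam"]); c["Rc"]=M[:3,:3];c["tc"]=M[:3,3]
    else:
        c["Rc"]=np.array(c["R"]).T; c["tc"]=-c["Rc"]@np.array(c["t"])
    return c
def world(c,u,v,z=None,d=None):
    K=np.array(c["camera_matrix"]); r=np.linalg.inv(K)@[u,v,1]
    if z is not None:
        w=c["Rc"]@r; return c["tc"]+w*(z-c["tc"][2])/w[2]
    if d is None: d=c["range_z"][int(round(v)),int(round(u))]
    return c["Rc"]@(r*d)+c["tc"]
def proj(c,P):
    K=np.array(c["camera_matrix"]); p=K@(c["Rc"].T@(np.asarray(P)-c["tc"])); return p[:2]/p[2]
def save(c,n): pickle.dump(c,open(n+".pkl","wb"))
def load(n): return pickle.load(open(n+".pkl","rb"))
E
python3 - <<'E'
from h import *
s=get_state(); print(s)
ims=[]
for n in("scene","top"):
    c=snap(n); save(c,n); ims.append(c["frame"][:,:,::-1]); print(n,c["tc"],c["Rc"].round(2).tolist())
cv2.imwrite("pics/a.png",cv2.resize(ims[0],(800,600)));cv2.imwrite("pics/b.png",cv2.resize(ims[1],(800,600)))
E
```

```text
{'time': 0.0, 'qpos': array([-1.42028996e+00,  3.81220669e-01,  1.29823582e+00,  3.01263883e-05,
        1.46360694e+00, -2.15283726e-01]), 'qvel': array([ 0.00074675, -0.00037717, -0.00103821,  0.00019485,  0.00077369,
        0.00045726]), 'joint_efforts': array([ 7.75595508e-04, -4.48462486e+01, -2.31278765e+01, -7.39128473e-05,
        4.86427685e-03, -3.68621880e-07]), 'position': array([ 0.19669832, -0.51332272,  0.23070695]), 'orientation': array([-3.08775128e+00, -5.71111544e-01, -1.21779447e-04]), 'force': array([-0.75703821, -1.23694317,  0.09525542]), 'ft_torque': array([ 0.04399857,  0.00909665, -0.00033629]), 'gripper_force': 0.0, 'opening': 1.0010028945393967}
scene [ 0.95583372 -0.94971246  0.83739437] [[0.89, 0.27, -0.37], [0.46, -0.51, 0.73], [0.0, -0.81, -0.58]]
top [ 0.35125899 -0.01165199  1.50282541] [[-0.01, -1.0, 0.08], [-1.0, 0.01, 0.02], [-0.02, -0.08, -1.0]]
```

View pics/a.png

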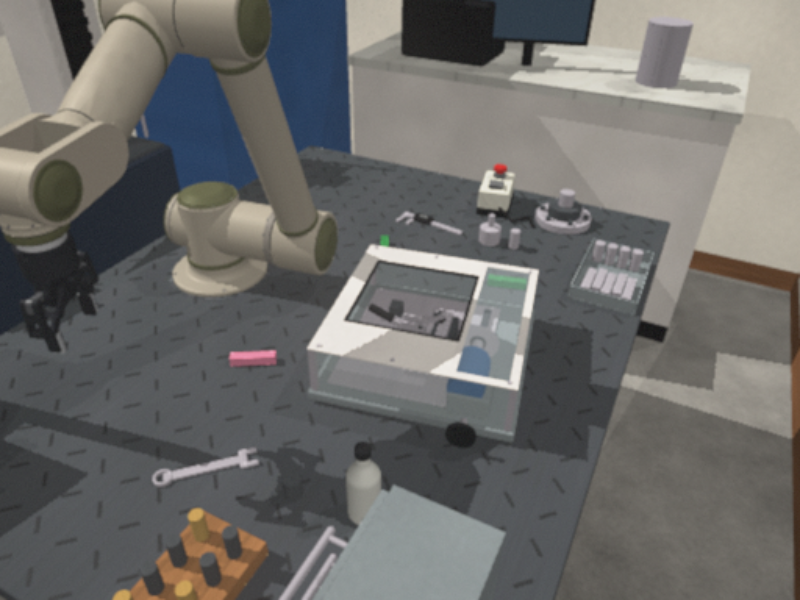

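View pics/b.png

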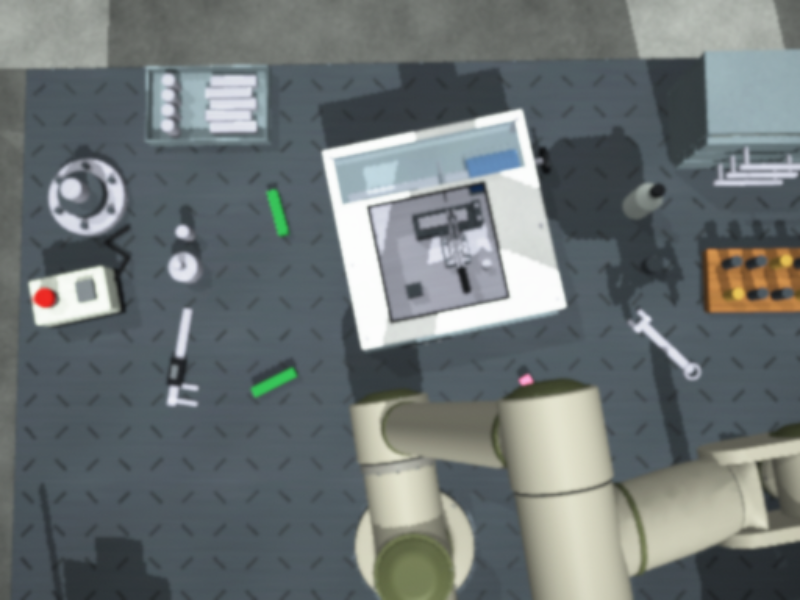

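The scene view shows the guard with its window. In the top view the window corners are near (368,206), (484,183), (508,297) and (391,322) at 800 px, with the handle at (462,280). I'll enlarge that area.

```bash
python3 - <<'E'
from h import *
c=load("top")
pts=np.array([[368,206],[484,183],[508,297],[391,322]])*.64
W=np.array([world(c,u,v,z=.13) for u,v in pts])
print(W.round(4))
# order: (x+,y+),(x+,y-),(x-,y-),(x-,y+)
S=np.array([[78,145],[78,-70],[-135,-70],[-135,145]])/1000
S=np.c_[S,np.full(4,.13)]
R,_=Ro.align_vectors(W-W.mean(0),S-S.mean(0)); print(R.as_euler('xyz',degrees=True), W.mean(0)-R.apply(S.mean(0)))
u,v=W[0]-W[1],W[0]-W[3]; print(np.linalg.norm(u),np.linalg.norm(v))
f=c["frame"][70:230,195:375,::-1]
cv2.imwrite("pics/c.png",cv2.resize(f,None,fx=3.7,fy=3.7,interpolation=cv2.INTER_CUBIC))
rz=c["range_z"]; print([world(c,u,v).round(3).tolist() for u,v in [(224,140),(345,180),(270,160)]])
E
```

```text
[[ 0.6292  0.0769  0.13  ]
 [ 0.6687 -0.1331  0.13  ]
 [ 0.4617 -0.1726  0.13  ]
 [ 0.4189  0.0366  0.13  ]]
[ 0.          0.         10.96036908] [ 5.79729160e-01 -7.94379031e-02 -1.11022302e-16]
0.21362897641291131 0.21413463338708139
[[0.605, 0.109, 0.136], [0.489, -0.228, 0.133], [0.562, -0.02, 0.032]]
```

View pics/c.png

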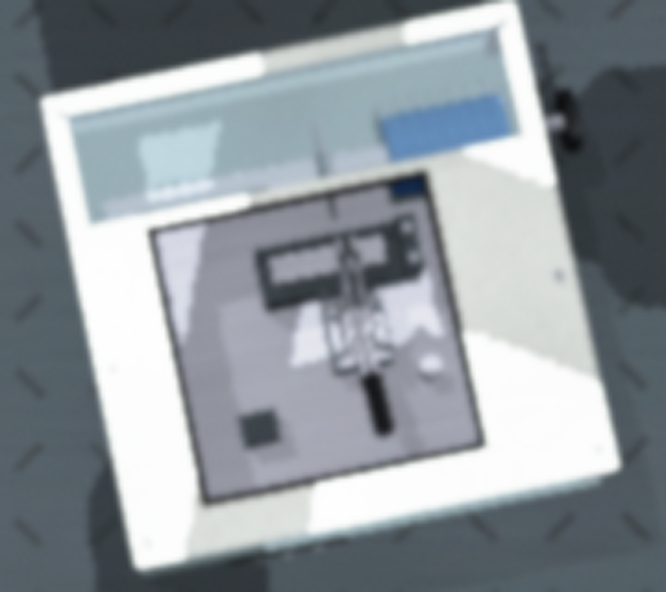

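The window measures 213.6 x 214.1 mm against the given 213 x 215. The saw origin is near (0.580, -0.079) with a yaw of about 11°. Next I move over the window, shut the fingers and turn to the saw's axes, then look with the wrist camera.

```bash
python3 -m pendant '[{"slide":[0,0,-2],"roll":0,"grip":1},{"slide":[3,-2,-4],"roll":0.05,"grip":1},{"slide":[6,-4,-4],"roll":0.1,"grip":1},{"slide":[9,-6,-4],"roll":0.173,"grip":1},{"slide":[12,-8,-4],"roll":0.173,"grip":1},{"slide":[15,-10,-4],"roll":0.173,"grip":1},{"slide":[18,-12,-4],"roll":0.173,"grip":1},{"slide":[19.6,-12.4,-4],"roll":0.173,"grip":1},{"slide":[19.6,-12.4,-4],"roll":0.173,"grip":1},{"slide":[19.6,-12.4,-4],"roll":0.173,"grip":1},{"slide":[19.6,-12.4,-4],"roll":0.173,"grip":1},{"slide":[19.6,-12.4,-4],"roll":0.173,"grip":1},{"slide":[19.6,-12.4,-4],"roll":0.173,"grip":1},{"slide":[19.6,-12.4,-4],"roll":0.173,"grip":1},{"slide":[19.6,-12.4,-4],"roll":0.173,"grip":1},{"slide":[19.6,-12.4,-4],"roll":0.173,"grip":1},{"slide":[19.6,-12.4,-4],"roll":0.173,"grip":1},{"slide":[19.6,-12.4,-4],"roll":0.173,"grip":1},{"slide":[19.6,-12.4,-4],"roll":0.173,"grip":1},{"slide":[19.6,-12.4,-4],"roll":0.173,"grip":1}]'
python3 - <<'E'
from h import *
c=snap("wrist"); save(c,"w1"); print(c["T_tool_cam"].round(3)); print(c["tc"])
cv2.imwrite("pics/d.png",cv2.resize(c["frame"][:,:,::-1],(800,600),interpolation=cv2.INTER_CUBIC))
E
```

```text
time: 1.77
position: [0.5428, -0.05, 0.3314]
orientation: [3.127, 0.299, -0.0]
force: [-0.6, 0.0, 0.2]
opening: -0.004
gripper_force: 0.0
[[-0.    -0.956 -0.294  0.075]
 [ 1.    -0.    -0.    -0.   ]
 [ 0.    -0.294  0.956 -0.143]
 [ 0.     0.     0.     1.   ]]
[ 0.61681173 -0.03522184  0.47434615]
```

View pics/d.png

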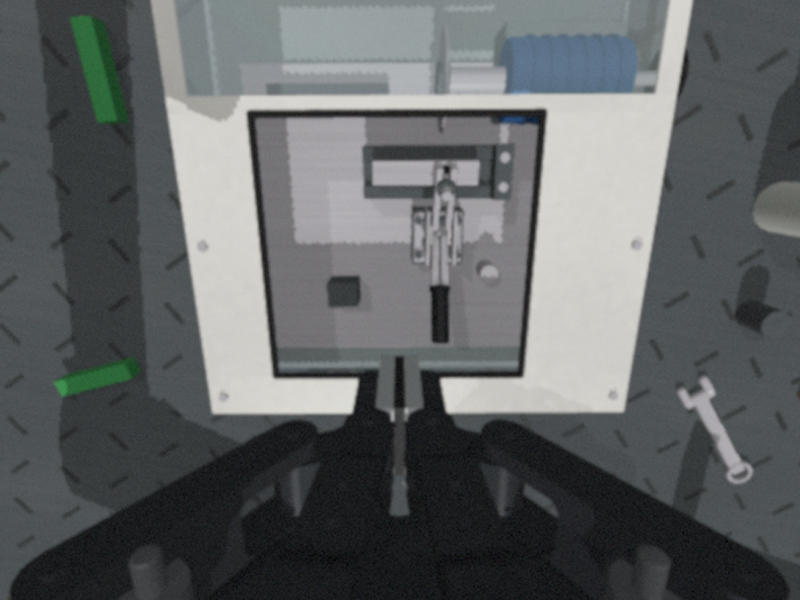

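The wrist view is square to the saw. At 800 px the bar spans u 372–480 at v about 172, the stop face is at u about 495, and the handle grip runs v 288–342 at u 440. The window's mid-trim corners are (251,113), (543,113), (521,374) and (276,374).

```bash
python3 - <<'E'
from h import *
c=load("w1")
pts=np.array([[251,113],[543,113],[521,374],[276,374]])*.64
W=np.array([world(c,u,v,z=.13) for u,v in pts])
S=np.array([[78,145,130],[78,-70,130],[-135,-70,130],[-135,145,130]])/1000
R,_=Ro.align_vectors(W-W.mean(0),S-S.mean(0)); t=W.mean(0)-R.apply(S.mean(0)); t[2]=0
print(R.as_euler('xyz',degrees=True)[2],t,np.linalg.norm(W[0]-W[1]),np.linalg.norm(W[1]-W[2]),((R.inv().apply(W-t)-S)*1e3).round(1).tolist())
np.savez("saw",R=R.as_matrix(),t=t)
tos=lambda p:(R.inv().apply(p-t)*1e3).round(1)
for n,u,v,z in[("bar+y top",372,172,.092),("bar-y top",480,172,.092),("stop",495,172,.092),("bar side far",425,161,.092),("bar side near",425,186,.092),("grip end",440,342,.115),("grip mid",440,315,.108)]:
    u*=.64;v*=.64; print(n,tos(world(c,u,v,z=z)),"range:",tos(world(c,u,v)))
f=c["frame"][60:230,155:355,::-1]
cv2.imwrite("pics/e.png",cv2.resize(f,None,fx=3.5,fy=3.5,interpolation=cv2.INTER_CUBIC))
E
```

```text
11.053103097215475 [ 0.58226846 -0.0793522   0.        ] 0.21397527404967814 0.21167344867271531 [[-0.4, -0.2, 0.0], [-0.9, 0.8, 0.0], [0.4, -0.1, 0.0], [0.9, -0.5, 0.0]]
bar+y top [35.1 59.2 92. ] range: [34.7 60.2 74.1]
bar-y top [ 34.9 -32.1  92. ] range: [ 34.5 -35.8  71.2]
stop [ 34.8 -44.7  92. ] range: [ 34.8 -44.6  92.5]
bar side far [43.8 14.5 92. ] range: [43.8 14.5 91.5]
bar side near [23.5 14.2 92. ] range: [22.8 13.4 78.1]
grip end [-1.105e+02  1.000e-01  1.150e+02] range: [-108.5    0.6  119.7]
grip mid [-8.74e+01  1.00e-01  1.08e+02] range: [-84.9   0.8 115.3]
```

View pics/e.png

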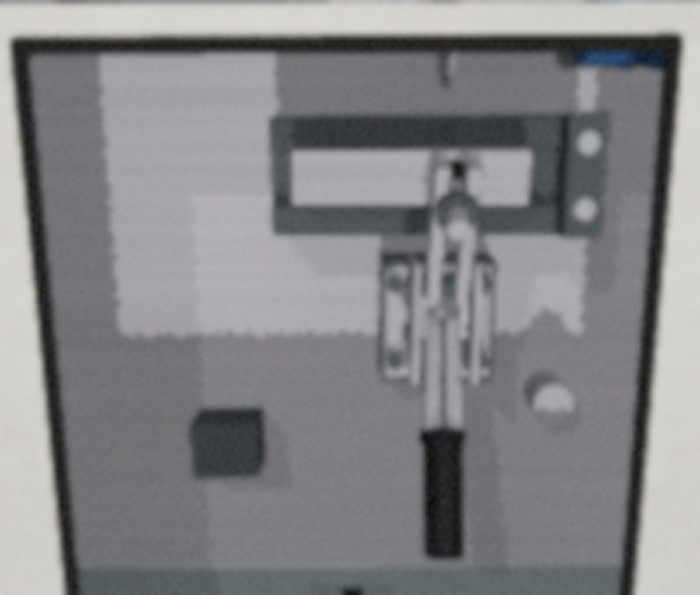

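All the measured points agree with the saw frame (stop at y -44.7, groove x 35, bar end y 59). Now I go above the bar's end and then down through the window.

```bash
python3 -m pendant '[{"slide":[1.4,-1,2],"roll":0,"grip":1},{"slide":[2.72,-2.06,4],"roll":0,"grip":1},{"slide":[2.72,-2.06,5.5],"roll":0,"grip":1},{"slide":[2.72,-2.06,7],"roll":0,"grip":1},{"slide":[2.72,-2.06,7],"roll":0,"grip":1},{"slide":[2.72,-2.06,7.5],"roll":0,"grip":1},{"slide":[2.72,-2.06,8],"roll":0,"grip":1},{"slide":[2.72,-2.06,8.5],"roll":0,"grip":1},{"slide":[2.72,-2.06,9],"roll":0,"grip":1},{"slide":[2.72,-2.06,9.4],"roll":0,"grip":1},{"slide":[2.72,-2.06,9.84],"roll":0,"grip":1},{"slide":[2.72,-2.06,9.84],"roll":0,"grip":1},{"slide":[2.72,-2.06,9.84],"roll":0,"grip":1}]'
cat >> h.py <<'E'
def where():
    q=np.load("saw.npz"); s=get_state(); print("saw mm",(q["R"].T@(s["position"]-q["t"])*1e3).round(1),"F saw",(q["R"].T@s["force"]).round(1),"t",round(s["time"],2))
E
python3 - <<'E'
from h import *
where(); c=snap("wrist"); save(c,"w2")
cv2.imwrite("pics/f.png",cv2.resize(c["frame"][:,:,::-1],(800,600),interpolation=cv2.INTER_CUBIC))
E
```

```text
time: 2.9
position: [0.6002, 0.0144, 0.0852]
orientation: [-3.127, -0.302, 0.001]
force: [0.7, -0.4, 0.8]
opening: 0.0
gripper_force: 0.0
saw mm [35.6 88.6 85.2] F saw [ 0.6 -0.6  0.8] t 2.9
```

View pics/f.png

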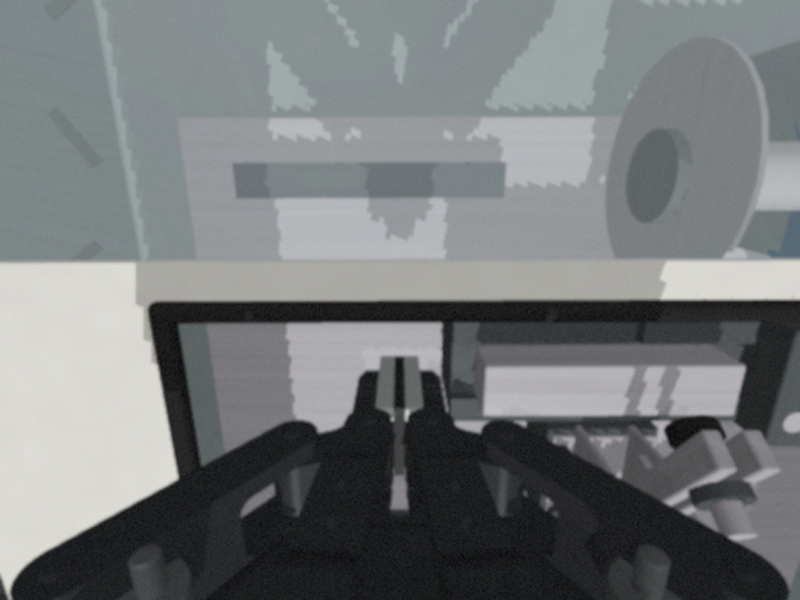

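The closed fingers (tip at about (400,360)) stand beyond the bar's end face (u 475). I'll check the finger linkage profile against the clamp before pushing.

```bash
python3 - <<'E'
from h import *
c=load("w2"); T=np.array(c["T_tool_cam"]); K=np.array(c["camera_matrix"])
v,u=np.mgrid[0:384,0:512]; d=c["range_z"]
P=(np.linalg.inv(K)@np.c_[u.ravel(),v.ravel(),np.ones(u.size)].T*d.ravel()).T@T[:3,:3].T+T[:3,3]
P=P.reshape(384,512,3)*1e3
for r,cols in[(235,(244,256,268,235,278)),(250,(232,240,272,280)),(275,(190,200,215,320)),(290,(150,330,360)),(320,(100,400)),(360,(40,470))]:
    print(r,[(k,P[r,k].round(0).tolist()) for k in cols])
print("bar end face/edge", [P[q,k].round(0).tolist() for q,k in((230,306),(250,306),(230,312),(250,312))])
# clamp highest
m=(d>0); q=np.load("saw.npz"); Pw=(P.reshape(-1,3)/1e3)
w1=load("w1"); g=np.mgrid[0:384,0:512]; 
W=(np.linalg.inv(w1["camera_matrix"])@np.c_[u.ravel(),v.ravel(),np.ones(u.size)].T*w1["range_z"].ravel()).T@w1["Rc"].T+w1["tc"]
S=(W-q["t"])@q["R"]*1e3
k=(S[:,0]>-115)&(S[:,0]<60)&(abs(S[:,1])<26)
for a in range(-115,60,12):
    kk=k&(S[:,0]>=a)&(S[:,0]<a+12); print(a,S[kk,2].max().round(0),end="; ")
E
```

```text
235 [(244, [11.0, -6.0, -12.0]), (256, [12.0, -0.0, -14.0]), (268, [11.0, 6.0, -13.0]), (235, [-20.0, -16.0, 50.0]), (278, [-20.0, 17.0, 50.0])]
250 [(232, [7.0, -12.0, -21.0]), (240, [7.0, -8.0, -21.0]), (272, [7.0, 8.0, -21.0]), (280, [8.0, 12.0, -22.0])]
275 [(190, [14.0, -25.0, -52.0]), (200, [13.0, -22.0, -51.0]), (215, [8.0, -17.0, -43.0]), (320, [14.0, 24.0, -53.0])]
290 [(150, [13.0, -38.0, -59.0]), (330, [13.0, 26.0, -59.0]), (360, [13.0, 37.0, -59.0])]
320 [(100, [12.0, -48.0, -73.0]), (400, [13.0, 43.0, -74.0])]
360 [(40, [14.0, -55.0, -88.0]), (470, [14.0, 53.0, -89.0])]
bar end face/edge [[5.0, 29.0, 6.0], [-6.0, 29.0, 3.0], [9.0, 31.0, -3.0], [-0.0, 30.0, -8.0]]
-115 125.0; -103 124.0; -91 118.0; -79 114.0; -67 108.0; -55 100.0; -43 417.0; -31 426.0; -19 432.0; -7 115.0; 5 137.0; 17 141.0; 29 138.0; 41 133.0; 53 79.0;
```

The bar's end face is 29–30 mm from the TCP (saw y 59), and the linkage clears the clamp. Now I push slowly.

```bash
python3 -m pendant '[{"slide":[0,0.3,0],"roll":0,"grip":1},{"slide":[0,0.6,0],"roll":0,"grip":1},{"slide":[0,0.8,0],"roll":0,"grip":1},{"slide":[0,0.88,0],"roll":0,"grip":1},{"slide":[0,0.96,0],"roll":0,"grip":1},{"slide":[0,1.04,0],"roll":0,"grip":1},{"slide":[0,1.11,0],"roll":0,"grip":1},{"slide":[0,1.18,0],"roll":0,"grip":1},{"slide":[0,1.24,0],"roll":0,"grip":1},{"slide":[0,1.3,0],"roll":0,"grip":1},{"slide":[0,1.3,0],"roll":0,"grip":1}]'; python3 -c "
from h import *
where()"
```

```text
time: 3.87
position: [0.6067, -0.0172, 0.0856]
orientation: [3.127, 0.302, 0.001]
force: [-0.6, 3.0, 4.9]
opening: 0.001
gripper_force: 2.7
saw mm [35.9 56.3 85.6] F saw [-0.   3.1  4.9] t 3.87
```

```bash
for i in 1; do python3 -m pendant '[{"slide":[0,0.04,0],"roll":0,"grip":1},{"slide":[0,0.08,0],"roll":0,"grip":1},{"slide":[0,0.12,0],"roll":0,"grip":1},{"slide":[0,0.12,0],"roll":0,"grip":1}]'; done; python3 -c "
from h import *
where(); c=snap('wrist'); save(c,'w3')
cv2.imwrite('pics/g.png',cv2.resize(c['frame'][190:384,200:512,::-1],None,fx=2.5,fy=2.5,interpolation=cv2.INTER_CUBIC))"
```

```text
time: 4.2
position: [0.6072, -0.02, 0.0856]
orientation: [-3.127, -0.302, -0.001]
force: [-1.8, 4.4, 5.1]
opening: -0.0
gripper_force: 3.0
saw mm [35.9 53.4 85.6] F saw [-0.9  4.6  5.1] t 4.2
```

View pics/g.png

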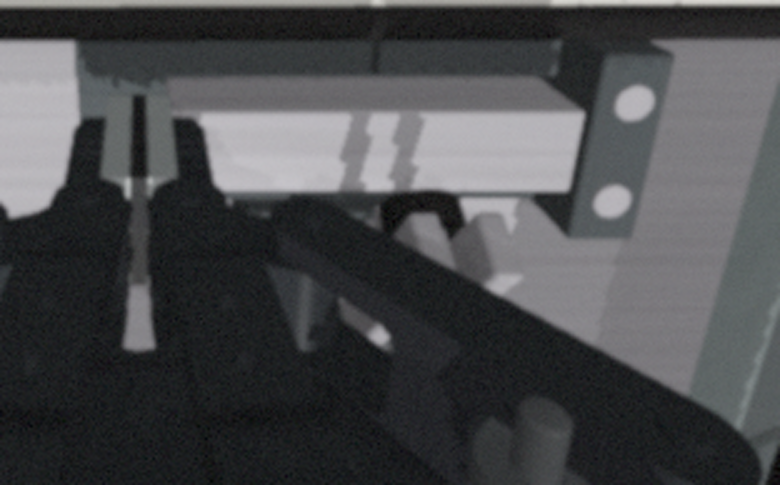

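The bar's -y end (u about 580) is now only a few mm from the stop block (u 575–605). I continue until the force rises.

```bash
python3 -m pendant '[{"slide":[0,0.04,0],"roll":0,"grip":1},{"slide":[0,0.08,0],"roll":0,"grip":1},{"slide":[0,0.08,0],"roll":0,"grip":1}]'; python3 -c "
from h import *
where()"; python3 -m pendant '[{"slide":[0,0.04,0],"roll":0,"grip":1},{"slide":[0,0.04,0],"roll":0,"grip":1}]'; python3 -c "
from h import *
where()"
```

```text
time: 4.5
position: [0.6075, -0.0216, 0.0855]
orientation: [-3.126, -0.302, -0.0]
force: [-0.6, 6.5, 5.7]
opening: 0.0
gripper_force: 4.0
saw mm [35.8 51.9 85.5] F saw [0.7 6.5 5.7] t 4.5
time: 4.67
position: [0.6075, -0.0217, 0.0855]
orientation: [-3.124, -0.303, -0.0]
force: [-0.7, 10.2, 6.2]
opening: -0.005
gripper_force: 5.9
saw mm [35.8 51.8 85.5] F saw [ 1.2 10.2  6.2] t 4.67
```

The motion has stopped at 51.8 mm with the force rising, so the bar is home. One firmer press, then back off in +y and up.

```bash
python3 -m pendant '[{"slide":[0,0.04,0],"roll":0,"grip":1},{"slide":[0,0.06,0],"roll":0,"grip":1},{"slide":[0,0.06,0],"roll":0,"grip":1},{"slide":[0,0.06,0],"roll":0,"grip":1}]'; python3 -c "
from h import *
where()"; python3 -m pendant '[{"slide":[0,0,0],"roll":0,"grip":1},{"slide":[0,-0.1,0],"roll":0,"grip":1},{"slide":[0,-0.3,0],"roll":0,"grip":1},{"slide":[0,-0.7,0],"roll":0,"grip":1},{"slide":[0,-1,0],"roll":0,"grip":1},{"slide":[0,-1,-1],"roll":0,"grip":1},{"slide":[0,-1,-2.2],"roll":0,"grip":1},{"slide":[0,-1,-4],"roll":0,"grip":1},{"slide":[-2,-1,-5.5],"roll":0,"grip":1},{"slide":[-3.5,0,-6.5],"roll":0,"grip":1},{"slide":[-3.5,0,-6.5],"roll":0,"grip":1},{"slide":[-3.5,0,-6.5],"roll":0,"grip":1},{"slide":[-3.5,0,-6.5],"roll":0,"grip":1}]'; python3 -c "
from h import *
where(); c=snap('wrist'); save(c,'w4')
cv2.imwrite('pics/i.png',cv2.resize(c['frame'][60:280,150:400,::-1],None,fx=2.7,fy=2.7,interpolation=cv2.INTER_CUBIC))"
```

```text
time: 5.0
position: [0.6075, -0.0218, 0.0855]
orientation: [-3.122, -0.303, 0.001]
force: [-2.1, 16.2, 7.3]
opening: -0.004
gripper_force: 8.6
saw mm [35.8 51.6 85.5] F saw [ 1.1 16.3  7.3] t 5.0
time: 6.08
position: [0.5216, -0.0414, 0.2486]
orientation: [3.127, 0.3, 0.002]
force: [0.3, 0.4, -0.5]
opening: 0.001
gripper_force: 0.0
saw mm [-52.2  48.9 248.6] F saw [ 0.3  0.3 -0.5] t 6.08
```

View pics/i.png

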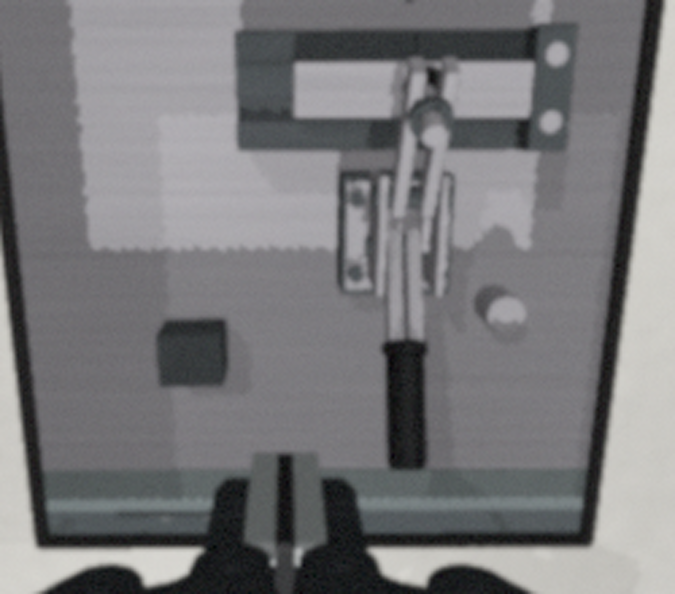

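The bar (u 293–533) now touches the stop block and the clamp is still open. Next I move over the grip and press it down.

```bash
python3 -m pendant '[{"slide":[-0.7,1,1],"roll":0,"grip":1},{"slide":[-1.43,1.96,2],"roll":0,"grip":1},{"slide":[-1.43,1.96,3],"roll":0,"grip":1},{"slide":[-1.43,1.96,3.8],"roll":0,"grip":1},{"slide":[-1.43,1.96,4.1],"roll":0,"grip":1},{"slide":[-1.43,1.96,4.1],"roll":0,"grip":1},{"slide":[-1.43,1.96,4.1],"roll":0,"grip":1}]'; python3 -c "
from h import *
where()"; python3 -m pendant '[{"slide":[0,0,0.2],"roll":0,"grip":1},{"slide":[0,0,0.4],"roll":0,"grip":1},{"slide":[0,0,0.6],"roll":0,"grip":1},{"slide":[0,0,0.8],"roll":0,"grip":1},{"slide":[0,0,1],"roll":0,"grip":1},{"slide":[0,0,1.2],"roll":0,"grip":1},{"slide":[0,0,1.2],"roll":0,"grip":1}]'; python3 -c "
from h import *
where()"
```

```text
time: 6.72
position: [0.497, -0.0958, 0.1452]
orientation: [-3.127, -0.304, 0.001]
force: [0.6, -0.6, 0.4]
opening: 0.003
gripper_force: 0.0
saw mm [-86.9   0.2 145.2] F saw [ 0.4 -0.7  0.4] t 6.72
time: 7.3
position: [0.4963, -0.0963, 0.1148]
orientation: [-3.127, -0.302, 0.001]
force: [-0.4, -0.2, 2.2]
opening: 0.002
gripper_force: 0.7
saw mm [-8.760e+01 -1.000e-01  1.148e+02] F saw [-0.5 -0.1  2.2] t 7.3
```

```bash
python3 -m pendant '[{"slide":[0,0,0.1],"roll":0,"grip":1},{"slide":[0,0,0.2],"roll":0,"grip":1},{"slide":[0,0,0.3],"roll":0,"grip":1},{"slide":[0,0,0.4],"roll":0,"grip":1},{"slide":[0,0,0.5],"roll":0,"grip":1},{"slide":[0,0,0.6],"roll":0,"grip":1},{"slide":[0,0,0.7],"roll":0,"grip":1},{"slide":[0,0,0.8],"roll":0,"grip":1},{"slide":[0,0,0.9],"roll":0,"grip":1},{"slide":[0,0,0.98],"roll":0,"grip":1},{"slide":[0,0,0.98],"roll":0,"grip":1}]'; python3 -c "
from h import *
where()";  python3 -m pendant '[{"slide":[0,0,0.05],"roll":0,"grip":1},{"slide":[0,0,0.1],"roll":0,"grip":1},{"slide":[0,0,0.1],"roll":0,"grip":1}]'; python3 -c "
from h import *
where()"
```

```text
time: 8.22
position: [0.4958, -0.0964, 0.0909]
orientation: [3.127, 0.303, -0.002]
force: [-2.3, -1.4, 4.0]
opening: -0.003
gripper_force: 1.7
saw mm [-88.1  -0.2  90.9] F saw [-2.5 -0.9  4. ] t 8.22
time: 8.47
position: [0.4957, -0.0964, 0.0886]
orientation: [3.127, 0.303, -0.002]
force: [-3.7, -0.5, 6.4]
opening: -0.003
gripper_force: 3.1
saw mm [-88.3  -0.2  88.6] F saw [-3.7  0.2  6.4] t 8.47
```

```bash
python3 -m pendant '[{"slide":[0,0,0.05],"roll":0,"grip":1},{"slide":[0,0,0.1],"roll":0,"grip":1},{"slide":[0,0,0.1],"roll":0,"grip":1}]'; python3 -c "
from h import *
where()";  python3 -m pendant '[{"slide":[0,0,0.05],"roll":0,"grip":1},{"slide":[0,0,0.1],"roll":0,"grip":1},{"slide":[0,0,0.1],"roll":0,"grip":1}]'; python3 -c "
from h import *
where()"
```

```text
time: 8.72
position: [0.4957, -0.0965, 0.0875]
orientation: [3.126, 0.303, -0.001]
force: [-10.4, 0.9, 21.1]
opening: -0.003
gripper_force: 10.7
saw mm [-88.2  -0.2  87.5] F saw [-10.    2.9  21.1] t 8.72
time: 8.97
position: [0.4958, -0.0966, 0.087]
orientation: [3.125, 0.303, 0.001]
force: [-16.0, 0.1, 42.8]
opening: 0.001
gripper_force: 21.7
saw mm [-88.1  -0.3  87. ] F saw [-15.6   3.1  42.8] t 8.97
```

The handle is hard against its stop (z 87, 43 N). Hold briefly, lift straight out, then check.

```bash
python3 -m pendant '[{"slide":[0,0,0],"roll":0,"grip":1},{"slide":[0,0,-0.05],"roll":0,"grip":1},{"slide":[0,0,-0.1],"roll":0,"grip":1},{"slide":[0,0,-0.2],"roll":0,"grip":1},{"slide":[0,0,-0.5],"roll":0,"grip":1},{"slide":[0,0,-1],"roll":0,"grip":1},{"slide":[0,0,-2],"roll":0,"grip":1},{"slide":[0,0,-3],"roll":0,"grip":1},{"slide":[0,0,-4.5],"roll":0,"grip":1},{"slide":[0,0,-6],"roll":0,"grip":1},{"slide":[0,-1.5,-7.5],"roll":0,"grip":1},{"slide":[0,-1.5,-7.5],"roll":0,"grip":1},{"slide":[0,-1.5,-7.5],"roll":0,"grip":1},{"slide":[0,-1.5,-7.5],"roll":0,"grip":1}]'; python3 - <<'E'
from h import *
where(); c=snap('wrist'); save(c,'w5'); q=np.load("saw.npz")
cv2.imwrite('pics/j.png',cv2.resize(c['frame'][20:260,130:400,::-1],None,fx=2.5,fy=2.5,interpolation=cv2.INTER_CUBIC))
for s in [(-88,0,88),(-108,0,88),(-75,0,88),(35,25,92)]:
    u,v=proj(c,q["R"]@(np.array(s)/1e3)+q["t"]); print(s,u.round(),v.round(),(q["R"].T@(world(c,u,v)-q["t"])*1e3).round(1))
E
```

```text
time: 10.13
position: [0.489, -0.0593, 0.2701]
orientation: [-3.127, -0.304, 0.001]
force: [0.0, 0.1, 0.2]
opening: -0.001
gripper_force: 0.0
saw mm [-87.7  37.6 270.1] F saw [0.  0.1 0.2] t 10.13
(-88, 0, 88) 287.0 171.0 [-88.    0.   88.1]
(-108, 0, 88) 287.0 187.0 [-1.083e+02 -1.000e-01  8.690e+01]
(-75, 0, 88) 287.0 160.0 [-75.   -0.   87.9]
(35, 25, 92) 268.0 57.0 [35.  25.  92.2]
```

View pics/j.png

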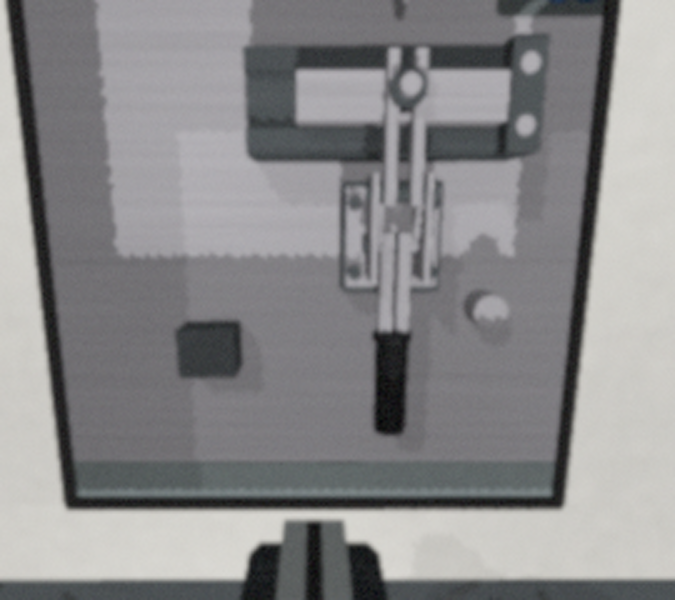

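The handle is level (its top reads z 88 along its whole length), the foot is on the bar, and the bar (u 295–510) sits against the stop. The tool is clear, so I hand in.

```bash
python3 -c "
from cell import *
print(close_job())"
```

```text
the job is handed in; nothing more can be done
None
```

The bar is home against the end stop, the clamp handle is fully down with the foot on the bar, and the arm is withdrawn; I handed the job in after about 10 s of the 45 s allowed, and it returned no verdict.

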